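Put the microscope objectives back in their colour-coded cups

ROBOT

A 6-joint arm with a two-finger parallel gripper is mounted at the origin on the work surface. World frame = base frame: x ahead of the robot, y to its left, z up, the work surface at z = 0. Lengths are in m, angles in rad, forces in N, time in s.
With the tool pointing down it reaches from about 0.25 to 0.725 m from the base axis. Payload 4 kg.
Tool frame: the origin (TCP) lies midway between the tips of the shut fingers; the grasp point (between the pads) lies 19 mm behind it; z points along the fingers, y is the line along which they close (so a half turn about z gives the same grasp; the last joint's range is limited). The gripper opens to 85 mm and grips with 20 to 120 N. Pads are 22 mm wide; open, the fingers measure 114 mm over their backs; the gripper's body (76 mm by 85 mm) begins 54 mm behind the grasp point. The pads swing forward as they close: fully open they stand 13 mm farther back than shut.
Start: joints at [1.297, 0.241, 0.005, 1.335, 0, 1.571], TCP at [0.135, 0.481, 0.231] pointing down, gripper open.
Joint ranges: [-2.72, 2.72], [-1.05, 1.87], [-1.09, 1.28], [-1.99, 2.15], [-1.42, 1.44], [-3.14, 3.14]. Speed limits (rad/s): [2.79, 2.79, 3.14, 3.14, 3.14, 3.14].

INTERFACE

Orientations are given as a unit quaternion [x, y, z, w].
In Python, from workcell import get_obs, camera, job_done, silhouettes gives the robot as it stands. The module is installed in compiled form; this text tells all that it offers.
- The arm moves only by the tool drive_tool, never from a script. Its argument "increments" is a list of rows, each a list of 3 entries, a list of its own where there are three numbers: the shift along the world's x, y, z in mm, then the turn, a rotation vector about the world's x, y, z in degrees, then the opening, from 0 (shut) to 1 (fully open). A call has 1 to 8 rows; each row shifts and turns the commanded pose from where the row before left it; what a row does not reach is not made up. A row lasts 1/12 s, in which the tool goes at most 41.7 mm and 7.16 degrees, less where a joint would pass 70% of its speed; a pose out of reach is approached as far as the arm can. A call is refused whole if a number of a shift passes 41.7 or a number of a turn 7.16, either way. A call with a gripper value outside its range is refused whole. The fingers move at their own pace and stop on an object; the grip force is fixed at half the most. Time passes only in rows, so rows that do not move let the fingers close. It gives the time, the measured TCP pose, the force, the opening and the grip force at its end, in the units of the state.
- get_obs(): the state, without advancing time (a new reading comes with each control period).
- camera(name): name is "scene" or "top"; returns a dict with "image" (420x560x3 uint8, red, green, blue), "K" (3x3 intrinsics, pixels), "k1" (the pictures are not rectified: a ray, as slopes to the right and down, at radius r is drawn at 1 + k1 r^2 times it, then the intrinsics apply), "view" (4x4, takes a point from world to camera coordinates). Camera axes: x right, y down, z forward; pixel columns grow to the right and rows downward; lengths in m; the calibration is good to about 2 mm. A picture is of the moment at which its call begins. There is no depth.
- job_done(): hands the job in; it is judged then, once.
Trained networks look in a picture, given as the dict that the camera call returned (one of the last four; its "shot" number tells which), for a name from the list of things; names that differ only in an ending like _2 or _b are one class to them, and where a whole thing is asked for, a point or a joint stands for the part that bears it (a point fixed in the world has none). Each returns a list of dicts, best first, with "conf" (0 to 1); they miss things now and then, are a little off and sometimes report something else, mostly with a low value. They report only what shows in the picture. A call takes as long as a camera call. They do not tell look-alikes from the thing itself.
- silhouettes(query, picture): "region" (420x560 bool, what is visible of it) and "bbox" ([left, top, right, bottom] in pixels, round what is visible of it).
The state is a dict: "clock": time; "joint_pos": joint angles; "joint_vel": joint speeds; "tau": joint torques, N m; "eef_pos": TCP position; "tool_rot": TCP orientation; "ft_force": force on the tool from outside, world axes, zero at the start; "ft_torque": the same for the moment, N m; "grip_width": finger opening in m; "grasp_force": force on a finger pad.
Only numpy, scipy, OpenCV 4.12 (cv2) and the standard library are available. Lean on these libraries where they do the work, as an engineer would, in place of code of your own. Each camera call takes 0.05 s, during which the arm holds its last target. There are 200 camera calls.

TASK

The microscope's optics have been cleaned: put the four silver objectives away one by one, each standing upright, nose up, in the storage cup of the same colour as its band. Keep them upright, set them down gently without dropping them, and leave the two black eyepieces where they stand, even though they have coloured rings.

Things in the scene. Friction and masses are not known exactly. Their poses are not given: they have to be found in the camera images.
- objective_red: Microscope objective, silver with a red band, loose, standing thread down, nose up; round, 56 mm tall, 0.08 to 0.17 kg. Origin: centre of its underside, z up. Brass thread 24 mm diameter to 5 mm height, straight silver barrel (grip here) 28 mm diameter from 5 to 38 mm, red band 28 mm diameter up to 48 mm, silver nose tapering 17 to 11 mm.
- objective_yellow: Microscope objective, silver with a yellow band, loose, standing thread down, nose up; round, 56 mm tall, 0.08 to 0.17 kg. Origin: centre of its underside, z up. Brass thread 24 mm diameter to 5 mm height, straight silver barrel (grip here) 28 mm diameter from 5 to 38 mm, yellow band 28 mm diameter up to 48 mm, silver nose tapering 17 to 11 mm.
- objective_green: Microscope objective, silver with a green band, loose, standing thread down, nose up; round, 56 mm tall, 0.08 to 0.17 kg. Origin: centre of its underside, z up. Brass thread 24 mm diameter to 5 mm height, straight silver barrel (grip here) 28 mm diameter from 5 to 38 mm, green band 28 mm diameter up to 48 mm, silver nose tapering 17 to 11 mm.
- objective_blue: Microscope objective, silver with a blue band, loose, standing thread down, nose up; round, 56 mm tall, 0.08 to 0.17 kg. Origin: centre of its underside, z up. Brass thread 24 mm diameter to 5 mm height, straight silver barrel (grip here) 28 mm diameter from 5 to 38 mm, blue band 28 mm diameter up to 48 mm, silver nose tapering 17 to 11 mm.
- cup_red: Storage cup, all red, fixed to the bench: a shallow open round dish, 62 mm outside diameter, 13 mm high, wall 4 mm, inside diameter about 53 mm, inner floor 4 mm above the bench. Origin: centre of its underside, at bench height, z up.
- cup_yellow: Storage cup, all yellow, fixed to the bench: a shallow open round dish, 62 mm outside diameter, 13 mm high, wall 4 mm, inside diameter about 53 mm, inner floor 4 mm above the bench. Origin: centre of its underside, at bench height, z up.
- cup_green: Storage cup, all green, fixed to the bench: a shallow open round dish, 62 mm outside diameter, 13 mm high, wall 4 mm, inside diameter about 53 mm, inner floor 4 mm above the bench. Origin: centre of its underside, at bench height, z up.
- cup_blue: Storage cup, all blue, fixed to the bench: a shallow open round dish, 62 mm outside diameter, 13 mm high, wall 4 mm, inside diameter about 53 mm, inner floor 4 mm above the bench. Origin: centre of its underside, at bench height, z up.
- eyepiece_a: Bystander: black microscope eyepiece with a thin green ring on top and side, loose, standing on the bench. Round about its z axis, 42 mm tall, 38 mm diameter over the top half, 31 mm below. Origin: centre of its underside, z up. To be left alone; it has no storage cup here.
- eyepiece_b: Bystander: black microscope eyepiece with a thin red ring on top and side, loose, standing on the bench. Round about its z axis, 42 mm tall, 38 mm diameter over the top half, 31 mm below. Origin: centre of its underside, z up. To be left alone; it has no storage cup here.
Mind the look-alikes: they are no part of the job. Leave any orange look-alike of the objective_blue alone.

How it is judged:
By the outcome, as a careful person would: the job done as asked, in the order asked, and still so for the second after the job is handed in, with the robot touching nothing.
It also fails if it takes over 106 s, if anything falls off the work surface, if the arm or the gripper's body presses on something with over 40 N, if the wrist force passes 120 N, or if a joint passes its speed limit or range.

## Working session

There is one attempt and no reset: what is moved stays moved. The work goes in short steps, Python scripts to look and compute and a tool call to move; the robot and the scene stay as the last step left them, time stands still between calls to the robot, and variables do not carry over. Pictures are saved under pics/ and viewed, at most 14 in all, crops included, and the job is handed in when it is done.

Besides the shell and the picture viewer there is one more tool, called in YAML: its name, and indented under it one key for each argument. drive_tool: Moves the arm, as the interface text tells. Its arguments: {"type":"object","properties":{"increments":{"type":"array"}},"required":["increments"]}

```bash
mkdir -p pics; cat > h.py <<'E'
import numpy as np,cv2
from workcell import get_obs,camera,silhouettes
def save(p,n,crop=None,s=1):
    im=p["image"][...,::-1]
    if crop: l,t,r,b=crop; im=im[t:b,l:r]
    cv2.imwrite("pics/"+n,cv2.resize(im,None,fx=s,fy=s,interpolation=cv2.INTER_CUBIC))
def pix2plane(p,uv,z):
    K=p["K"];V=np.array(p["view"]);k=p["k1"]
    d=np.array([(uv[0]-K[0][2])/K[0][0],(uv[1]-K[1][2])/K[1][1]]);u=d.copy()
    for _ in range(30): u=d/(1+k*(u@u))
    R=V[:3,:3];c=-R.T@V[:3,3];r=R.T@np.array([u[0],u[1],1])
    return c+r*(z-c[2])/r[2]
def proj(p,X):
    V=np.array(p["view"]);K=p["K"];c=V[:3,:3]@np.array(X)+V[:3,3];u=c[:2]/c[2];u=u*(1+p["k1"]*(u@u))
    return np.array([K[0][0]*u[0]+K[0][2],K[1][1]*u[1]+K[1][2]])
E
python3 - <<'E'
from h import *
for n in("top","scene"):
    p=camera(n);save(p,n+"0.png",s=1.4)
    V=np.array(p["view"]);print(n,-V[:3,:3].T@V[:3,3],V[:3,:3].round(2).tolist(),p["k1"])
    for q in["objective_red","objective_yellow","objective_green","objective_blue","cup_red","cup_yellow","cup_green","cup_blue","eyepiece_a"]:
        print(q,[(round(s["conf"],2),[int(x) for x in s["bbox"]]) for s in silhouettes(q,p)])
print(get_obs())
E
```

```text
top [ 0.4427978  -0.00879318  0.88404426] [[0.01, -1.0, 0.01], [-0.99, -0.01, -0.13], [0.13, -0.01, -0.99]] 0.024596796865274512
objective_red []
objective_yellow [(0.66, [137, 250, 154, 263]), (0.21, [210, 173, 229, 192])]
objective_green [(0.62, [272, 180, 285, 191])]
objective_blue [(0.7, [397, 252, 418, 267]), (0.55, [429, 245, 451, 257])]
cup_red [(0.85, [199, 237, 223, 268]), (0.25, [138, 251, 154, 263])]
cup_yellow [(0.77, [267, 233, 300, 262])]
cup_green [(0.56, [141, 178, 166, 203])]
cup_blue [(0.63, [321, 249, 350, 276])]
eyepiece_a [(0.72, [209, 173, 229, 190]), (0.71, [340, 164, 359, 190]), (0.6, [317, 248, 349, 277])]
scene [1.09796628 0.05451458 0.56600135] [[-0.11, 0.99, -0.02], [0.69, 0.06, -0.72], [-0.72, -0.09, -0.69]] -0.011068840888442547
objective_red [(0.82, [143, 209, 165, 235])]
objective_yellow [(0.58, [410, 182, 430, 205])]
objective_green [(0.44, [272, 184, 297, 208])]
objective_blue [(0.72, [171, 169, 183, 190]), (0.61, [133, 171, 150, 197])]
cup_red [(0.65, [342, 187, 369, 207]), (0.49, [145, 208, 163, 235])]
cup_yellow [(0.93, [271, 186, 304, 209]), (0.5
[... 191 characters left out ...]
, 'joint_pos': array([1.29700163e+00, 2.40589848e-01, 4.97851539e-03, 1.33521324e+00,
       1.84059074e-05, 1.57079768e+00]), 'joint_vel': array([ 2.08336507e-04,  1.46067601e-03,  1.51100436e-04,  8.50174958e-04,
        3.30648867e-05, -5.03293007e-04]), 'tau': array([-2.89032032e-04, -3.72217906e+01,  2.52695560e+01,  1.23748618e-03,
       -1.57947429e-04, -2.95371557e-06]), 'eef_pos': array([0.13518358, 0.48136172, 0.23130332]), 'tool_rot': array([ 1.36470820e-01,  9.90644091e-01, -1.27323475e-05, -1.10438538e-05]), 'ft_force': array([0.15193725, 0.22601653, 0.51278811]), 'ft_torque': array([ 0.03598117, -0.0354761 ,  0.03865481]), 'grasp_force': 0.0, 'grip_width': 0.08572410189586661}
```

View pics/top0.png

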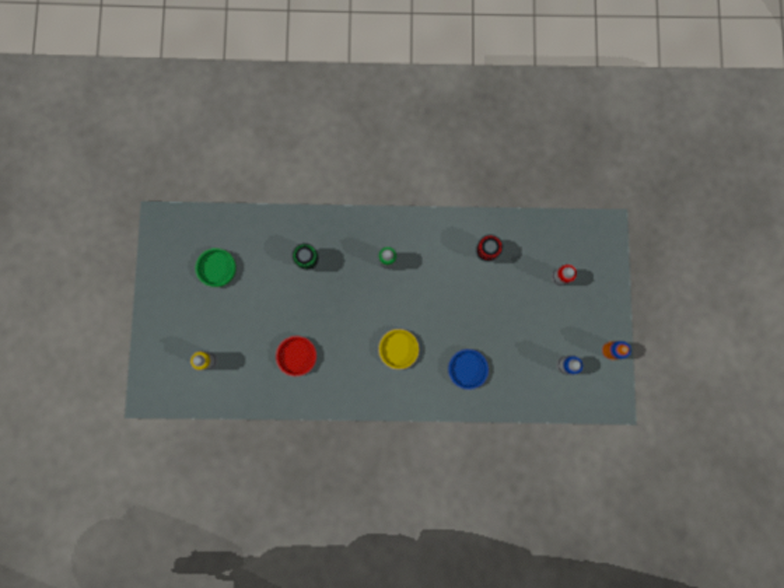

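View pics/scene0.png

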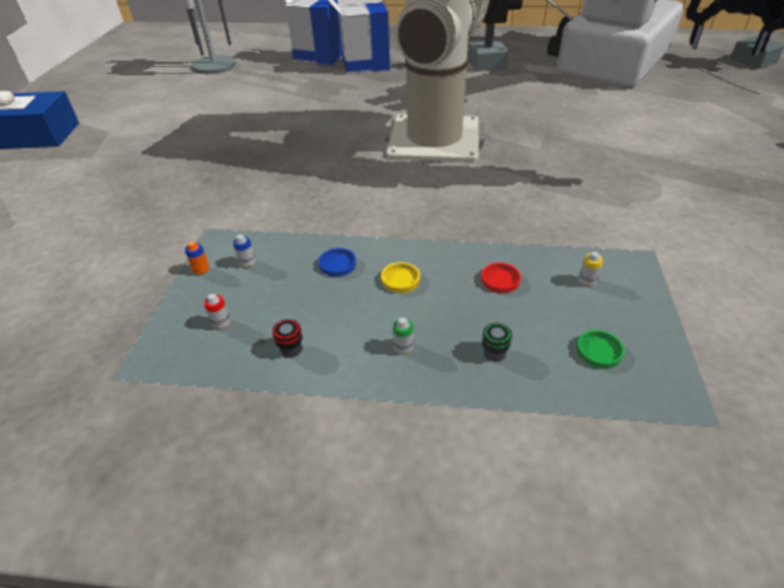

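The pictures show the objectives, in `top` display pixels: red (567,273), yellow (200,361), green (388,256) and blue (572,366). Things that could be mistaken for them:
- The orange look-alike of the blue objective, at (620,350).
- The red-ring eyepiece at (490,247), for red.
- The green-ring eyepiece at (305,257), for green.
- The cups of the same colour.

I choose the silver-bodied ones, and I'll check them in one crop.

```bash
cat > meas.py <<'E'
from h import *
H={"red":(174,6),"yellow":(22,34),"green":(45,85),"blue":(105,130)}
def mask(p,c):
    h=cv2.cvtColor(p["image"],cv2.COLOR_RGB2HSV);a,b=H[c];q=h[...,0]
    m=((q>=a)|(q<=b)) if a>b else ((q>=a)&(q<=b))
    return (m&(h[...,1]>110)&(h[...,2]>60)).astype(np.uint8)
def blobs(p,c,z,roi):
    n,l,s,ce=cv2.connectedComponentsWithStats(mask(p,c))
    out=[]
    for i in range(1,n):
        u,v=ce[i]
        if s[i,4]>=12 and roi[0]<u<roi[2] and roi[1]<v<roi[3]:
            b=s[i]; bc=(b[0]+(b[2]-1)/2,b[1]+(b[3]-1)/2)
            out.append((s[i,4],np.round(ce[i],1).tolist(),*[np.round(pix2plane(p,bc,zz)[:2]*1000,1).tolist() for zz in z]))
    return out
E
python3 - <<'E'
from meas import *
t=camera("top");s=camera("scene")
print(t["K"][0],s["K"][0])
for c in H:
    for n,p,r in(("top",t,(90,140,460,305)),("scene",s,(90,160,510,305))):
        for b in blobs(p,c,(0.013,0.045),r): print(c,n,*b)
a=cv2.resize(t["image"][160:285,370:470],None,fx=4,fy=4,interpolation=cv2.INTER_CUBIC)
b=cv2.resize(t["image"][160:285,185:285],None,fx=4,fy=4,interpolation=cv2.INTER_CUBIC)
cv2.imwrite("pics/crop1.png",np.hstack([b,a])[...,::-1])
E
```

```text
[403.66576409   0.         281.19145845] [380.48507218   0.         285.9409892 ]
red top 111 [349.4, 176.4] [635.6, -166.0] [628.6, -160.2]
red top 93 [404.3, 195.3] [595.0, -286.0] [589.4, -275.9]
red top 666 [211.1, 253.9] [460.7, 132.4] [460.1, 127.2]
red scene 503 [357.4, 197.8] [468.6, 130.6] [505.1, 126.2]
red scene 99 [153.3, 217.5] [563.0, -296.5] [594.0, -276.2]
red scene 153 [204.9, 237.8] [611.7, -172.2] [639.9, -159.1]
yellow top 663 [284.5, 248.9] [473.5, -24.7] [472.3, -24.1]
yellow top 101 [143.2, 257.2] [452.6, 277.4] [452.3, 266.9]
yellow scene 81 [422.9, 187.3] [417.6, 276.9] [456.9, 264.1]
yellow scene 503 [285.7, 197.7] [481.7, -25.4] [517.4, -20.7]
green top 72 [217.3, 182.6] [617.7, 125.0] [611.3, 120.1]
green top 644 [153.7, 190.7] [596.6, 262.1] [591.0, 252.2]
green top 72 [276.3, 182.8] [619.7, -4.3] [613.2, -4.4]
green scene 84 [287.8, 235.4] [590.6, -9.5] [620.0, -5.8]
green scene 89 [355.0, 238.7] [587.0, 122.6] [616.5, 118.6]
green scene 732 [428.3, 248.8] [603.0, 259.7] [631.7, 247.8]
blue top 78 [442.6, 249.5] [477.4, -366.4] [476.1, -353.3]
blue top 667 [334.2, 263.3] [445.1, -131.1] [445.0, -126.6]
blue top 87 [408.7, 260.2] [453.8, -292.9] [453.4, -282.4]
blue scene 65 [172.9, 174.7] [419.0, -302.2] [458.3, -281.5]
blue scene 61 [138.8, 179.7] [444.0, -377.8] [481.8, -352.8]
blue scene 454 [240.5, 186.7] [454.7, -130.8] [492.0, -120.0]
```

View pics/crop1.png

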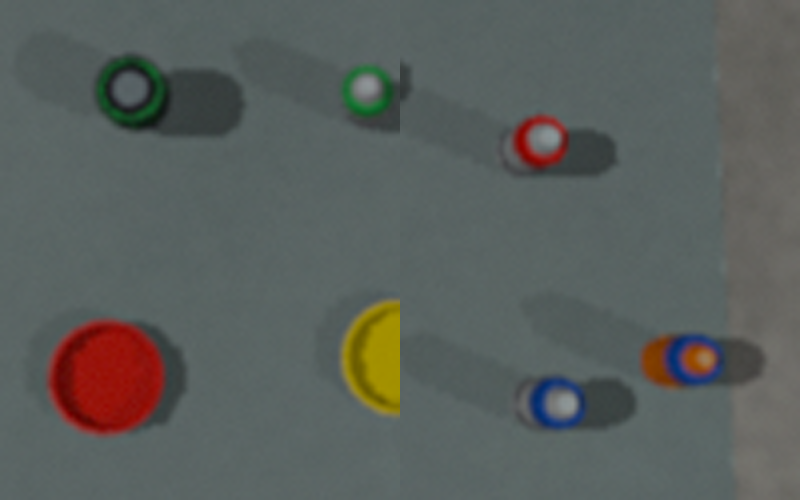

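The crop confirms it: the red objective (540,140) and the blue one (558,402) have silver bodies. The look-alike at (695,358) is orange, and the green-ring thing at (130,90) is the black eyepiece. Next I'll refine positions by fitting a model to both views.

```bash
cat > fit.py <<'E'
from meas import *
from scipy.optimize import least_squares
A=np.linspace(0,2*np.pi,73)
def cyl(x,y,r,z0,z1): return [(x+r*np.cos(a),y+r*np.sin(a),z) for a in A for z in(z0,z1)]
def bc(p,c,X):
    n,l,s,ce=cv2.connectedComponentsWithStats(mask(p,c));u=proj(p,X)
    i=min((i for i in range(1,n) if s[i,4]>=12),key=lambda i:np.hypot(*(ce[i]-u)));b=s[i]
    return np.array([b[0]+(b[2]-1)/2,b[1]+(b[3]-1)/2])
def fit(c,x0,r,z0,z1,ps):
    x0=np.array(x0)/1000
    m=[bc(p,c,(*x0,(z0+z1)/2)) for p in ps]
    def f(x):
        o=[]
        for p,b in zip(ps,m):
            q=np.array([proj(p,P) for P in cyl(*x,r,z0,z1)]);o.append((q.min(0)+q.max(0))/2-b)
        return np.concatenate(o)
    s=least_squares(f,x0);return (s.x*1000).round(1),s.fun.round(1)
OB={"red":(589,-276),"yellow":(453,266),"green":(613,-5),"blue":(454,-282)}
CU={"red":(461,132),"yellow":(473,-25),"green":(597,262),"blue":(445,-131)}
E
python3 - <<'E'
from fit import *
ps=[camera("top"),camera("scene")]
for c in OB: print(c,"obj",*fit(c,OB[c],.014,.038,.048,ps),"cup",*fit(c,CU[c],.031,.0,.013,ps))
E
```

```text
red obj [ 590.7 -277.2] [ 0.3 -0.5  0.4 -0.4] cup [460.7 132.2] [0.5 0.1 0.5 0.1]
yellow obj [452.6 266.3] [ 0.6 -0.2  0.6 -0.5] cup [473.7 -25.5] [ 0.3 -0.   0.4  0. ]
green obj [615.4  -5.9] [ 0.2 -0.9  0.2 -1. ] cup [596.9 262.6] [0.6 0.3 0.5 0.3]
blue obj [ 454.  -283.1] [ 0.1 -0.3  0.1 -0.5] cup [ 445.6 -132.3] [ 0.3 -0.2  0.3 -0.2]
```

drive_tool:
  increments:
    - [[19,-31,0],[0,0,0],0.65]
    - [[19,-31,0],[0,0,0],0.65]
    - [[19,-31,0],[0,0,0],0.65]
    - [[19,-31,0],[0,0,0],0.65]
    - [[19,-31,0],[0,0,0],0.65]
    - [[19,-31,0],[0,0,0],0.65]
    - [[19,-31,0],[0,0,0],0.65]
    - [[19,-31,0],[0,0,0],0.65]

```text
clock: 1.87
eef_pos: [0.2877, 0.2319, 0.2316]
tool_rot: [0.136, 0.991, 0.0, 0.0]
ft_force: [0.1, 0.7, 0.6]
grip_width: 0.0556
grasp_force: 0.0
```

drive_tool:
  increments:
    - [[19,-31,0],[0,0,0],0.65]
    - [[19,-31,0],[0,0,0],0.65]
    - [[19,-31,0],[0,0,0],0.65]
    - [[19,-31,0],[0,0,0],0.65]
    - [[19,-31,0],[0,0,0],0.65]
    - [[19,-31,0],[0,0,0],0.65]
    - [[19,-31,0],[0,0,0],0.65]
    - [[19,-31,0],[0,0,0],0.65]

```text
clock: 2.53
eef_pos: [0.4399, -0.0165, 0.2315]
tool_rot: [0.137, 0.991, 0.0, 0.0]
ft_force: [1.0, 1.1, 0.3]
grip_width: 0.0557
grasp_force: 0.0
```

drive_tool:
  increments:
    - [[19,-31,0],[0,0,0],0.65]
    - [[19,-31,0],[0,0,0],0.65]
    - [[19,-31,0],[0,0,0],0.65]
    - [[19,-31,0],[0,0,0],0.65]
    - [[19,-31,0],[0,0,0],0.65]
    - [[19,-31,0],[0,0,0],0.65]
    - [[19,-31,0],[0,0,0],0.65]
    - [[0,0,0],[0,0,0],0.65]

```text
clock: 3.2
eef_pos: [0.5743, -0.2372, 0.2286]
tool_rot: [0.139, 0.99, -0.001, -0.0]
ft_force: [-0.8, 0.2, -0.7]
grip_width: 0.0556
grasp_force: 0.0
```

drive_tool:
  increments:
    - [[8,-20,-20],[0,0,0],0.65]
    - [[9,-20,-25],[0,0,0],0.65]
    - [[0,0,-30],[0,0,0],0.65]
    - [[0,0,-30],[0,0,0],0.65]
    - [[0,0,0],[0,0,0],0.65]
    - [[0,0,0],[0,0,0],0.65]
    - [[0,0,0],[0,0,0],0.65]

```text
clock: 3.78
eef_pos: [0.59, -0.2716, 0.1281]
tool_rot: [0.136, 0.991, -0.0, 0.001]
ft_force: [0.7, 0.4, 0.1]
grip_width: 0.0552
grasp_force: 0.0
```

drive_tool:
  increments:
    - [[1,-5.5,-20],[0,0,0],0.65]
    - [[0,0,-25],[0,0,0],0.65]
    - [[0,0,-25],[0,0,0],0.65]
    - [[0,0,-20],[0,0,0],0.65]
    - [[0,0,-15],[0,0,0],0.65]
    - [[0,0,-13],[0,0,0],0.65]
    - [[0,0,0],[0,0,0],0.65]
    - [[0,0,0],[0,0,0],0.65]

```text
clock: 4.45
eef_pos: [0.5915, -0.2774, 0.0103]
tool_rot: [0.136, 0.991, -0.0, 0.001]
ft_force: [-0.1, -0.2, 0.4]
grip_width: 0.056
grasp_force: 0.0
```

```bash
python3 - <<'E'
from fit import *
ps=[camera("top"),camera("scene")];print(get_obs()["eef_pos"],fit("red",OB["red"],.014,.038,.048,ps))
a=cv2.resize(ps[0]["image"][145:265,345:465],(400,400));b=cv2.resize(ps[1]["image"][140:260,100:220],(400,400))
cv2.imwrite("pics/g1.png",np.hstack([a,b])[...,::-1])
E
```

```text
[ 0.59219148 -0.27781393  0.01116861] (array([ 588.5, -276.9]), array([ 1.2, -2.9,  1.4, -3.2]))
```

View pics/g1.png

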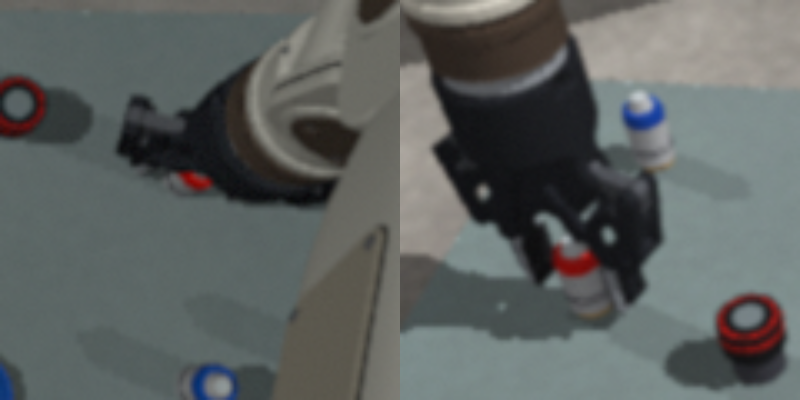

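The picture shows the red objective upright between the fingers, at (580,275) in the right half. I'll close on it.

drive_tool:
  increments:
    - [[0,0,0],[0,0,0],0.5]
    - [[0,0,0],[0,0,0],0.4]
    - [[0,0,0],[0,0,0],0.3]
    - [[0,0,0],[0,0,0],0.2]
    - [[0,0,0],[0,0,0],0]
    - [[0,0,0],[0,0,0],0]
    - [[0,0,0],[0,0,0],0]
    - [[0,0,0],[0,0,0],0]

```text
clock: 5.22
eef_pos: [0.5911, -0.2775, 0.01]
tool_rot: [0.136, 0.991, -0.0, 0.001]
ft_force: [-0.6, 1.0, 6.4]
grip_width: 0.0268
grasp_force: 58.6
```

drive_tool:
  increments:
    - [[0,0,4],[0,0,0],0]
    - [[0,0,10],[0,0,0],0]
    - [[0,0,20],[0,0,0],0]
    - [[0,0,25],[0,0,0],0]
    - [[0,0,25],[0,0,0],0]
    - [[0,0,20],[0,0,0],0]
    - [[0,0,6],[0,0,0],0]
    - [[0,0,0],[0,0,0],0]

```text
clock: 5.88
eef_pos: [0.5916, -0.2778, 0.121]
tool_rot: [0.137, 0.991, -0.001, 0.002]
ft_force: [0.6, 0.3, -0.1]
grip_width: 0.0265
grasp_force: 59.0
```

drive_tool:
  increments:
    - [[-4,12,0],[0,0,0],0]
    - [[-8,25,0],[0,0,0],0]
    - [[-8,25,0],[0,0,0],0]
    - [[-8,25,0],[0,0,0],0]
    - [[-8,25,0],[0,0,0],0]
    - [[-8,25,0],[0,0,0],0]
    - [[-8,25,0],[0,0,0],0]
    - [[-8,25,0],[0,0,0],0]

```text
clock: 6.55
eef_pos: [0.5282, -0.0888, 0.1163]
tool_rot: [0.137, 0.991, 0.0, -0.002]
ft_force: [0.1, -0.3, 0.2]
grip_width: 0.0265
grasp_force: 59.1
```

drive_tool:
  increments:
    - [[-8,25,0],[0,0,0],0]
    - [[-8,25,0],[0,0,0],0]
    - [[-8,25,0],[0,0,0],0]
    - [[-8,25,0],[0,0,0],0]
    - [[-8,25,0],[0,0,0],0]
    - [[-8,25,0],[0,0,0],0]
    - [[-8,25,0],[0,0,0],0]
    - [[-8,25,0],[0,0,0],0]

```text
clock: 7.22
eef_pos: [0.4642, 0.1107, 0.1166]
tool_rot: [0.137, 0.991, -0.001, -0.002]
ft_force: [0.1, -0.2, -1.1]
grip_width: 0.0265
grasp_force: 59.1
```

drive_tool:
  increments:
    - [[-6,22,-15],[0,0,0],0]
    - [[0,0,-20],[0,0,0],0]
    - [[0,0,-20],[0,0,0],0]
    - [[0,0,-10],[0,0,0],0]
    - [[0,0,0],[0,0,0],0]
    - [[0,0,0],[0,0,0],0]

```text
clock: 7.72
eef_pos: [0.4585, 0.1314, 0.0517]
tool_rot: [0.136, 0.991, -0.001, -0.002]
ft_force: [-0.6, -0.9, -0.5]
grip_width: 0.0264
grasp_force: 59.1
```

drive_tool:
  increments:
    - [[2,1,-12],[0,0,0],0]
    - [[0,0,-12],[0,0,0],0]
    - [[0,0,-6],[0,0,0],0]
    - [[0,0,-3],[0,0,0],0]
    - [[0,0,-2],[0,0,0],0]
    - [[0,0,0],[0,0,0],0]
    - [[0,0,0],[0,0,0],0]

```text
clock: 8.3
eef_pos: [0.4626, 0.1329, 0.0188]
tool_rot: [0.137, 0.991, 0.0, 0.0]
ft_force: [0.5, 0.1, -0.8]
grip_width: 0.0267
grasp_force: 59.1
```

drive_tool:
  increments:
    - [[0,0,-1],[0,0,0],0]
    - [[0,0,-1],[0,0,0],0]
    - [[0,0,0],[0,0,0],0]

```text
clock: 8.55
eef_pos: [0.4623, 0.1329, 0.0164]
tool_rot: [0.137, 0.991, 0.0, 0.0]
ft_force: [-0.3, -0.2, -1.0]
grip_width: 0.0268
grasp_force: 59.1
```

drive_tool:
  increments:
    - [[0,0,-1],[0,0,0],0]
    - [[0,0,-0.5],[0,0,0],0]
    - [[0,0,0],[0,0,0],0]

```text
clock: 8.8
eef_pos: [0.4621, 0.1329, 0.0147]
tool_rot: [0.136, 0.991, -0.0, -0.0]
ft_force: [-0.2, 0.4, -1.3]
grip_width: 0.0262
grasp_force: 59.1
```

drive_tool:
  increments:
    - [[0,0,-0.5],[0,0,0],0]
    - [[0,0,0],[0,0,0],0]

```text
clock: 8.97
eef_pos: [0.4621, 0.1329, 0.0142]
tool_rot: [0.136, 0.991, -0.0, -0.0]
ft_force: [-0.6, -0.1, -1.4]
grip_width: 0.0267
grasp_force: 59.1
```

drive_tool:
  increments:
    - [[0,0,-0.5],[0,0,0],0]
    - [[0,0,0],[0,0,0],0]

```text
clock: 9.13
eef_pos: [0.4623, 0.1329, 0.0139]
tool_rot: [0.136, 0.991, 0.0, 0.0]
ft_force: [0.1, 0.1, 1.1]
grip_width: 0.0265
grasp_force: 59.3
```

drive_tool:
  increments:
    - [[0,0,0],[0,0,0],0.35]
    - [[0,0,0],[0,0,0],0.4]
    - [[0,0,0],[0,0,0],0.5]
    - [[0,0,0],[0,0,0],0.6]
    - [[0,0,0],[0,0,0],0.65]
    - [[0,0,0],[0,0,0],0.65]

```text
clock: 9.63
eef_pos: [0.4622, 0.1329, 0.0138]
tool_rot: [0.136, 0.991, 0.0, 0.0]
ft_force: [0.1, -1.1, -0.1]
grip_width: 0.0554
grasp_force: 0.0
```

drive_tool:
  increments:
    - [[0,0,10],[0,0,0],0.65]
    - [[0,0,20],[0,0,0],0.65]
    - [[0,0,25],[0,0,0],0.65]
    - [[0,0,25],[0,0,0],0.65]
    - [[0,0,25],[0,0,0],0.65]
    - [[0,0,0],[0,0,0],0.65]
    - [[0,0,0],[0,0,0],0.65]

```text
clock: 10.22
eef_pos: [0.4637, 0.1333, 0.1211]
tool_rot: [0.136, 0.991, 0.001, 0.002]
ft_force: [0.3, -0.7, -1.1]
grip_width: 0.0559
grasp_force: 0.0
```

```bash
python3 - <<'E'
from fit import *
p=camera("scene");print(get_obs()["eef_pos"]);save(p,"s1.png",(100,140,500,300),2)
E
```

```text
[0.46251651 0.13298165 0.11964081]
```

View pics/s1.png

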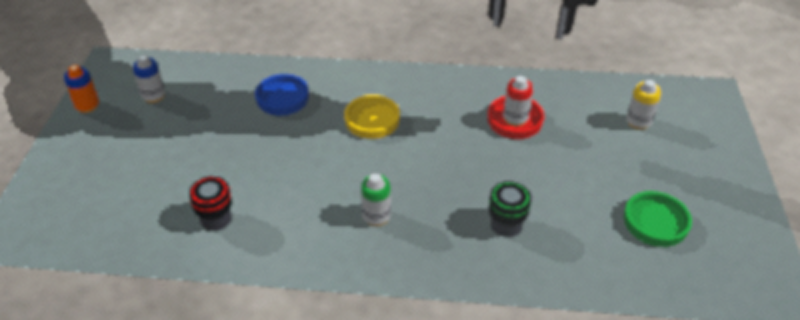

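The picture shows red standing upright in the red cup (517,105). Yellow next, at (645,105).

drive_tool:
  increments:
    - [[-2,27,0],[0,0,0],0.65]
    - [[-2,27,0],[0,0,0],0.65]
    - [[-2,27,0],[0,0,0],0.65]
    - [[-2,27,0],[0,0,0],0.65]
    - [[-2,25,0],[0,0,0],0.65]
    - [[0,0,0],[0,0,0],0.65]
    - [[0,0,0],[0,0,0],0.65]
    - [[0,0,0],[0,0,0],0.65]

```text
clock: 10.93
eef_pos: [0.4512, 0.265, 0.1176]
tool_rot: [0.136, 0.991, -0.001, -0.001]
ft_force: [-0.2, -0.6, -0.6]
grip_width: 0.0554
grasp_force: 0.0
```

drive_tool:
  increments:
    - [[0,0,-20],[0,0,0],0.65]
    - [[0,0,-25],[0,0,0],0.65]
    - [[0,0,-25],[0,0,0],0.65]
    - [[0,0,-20],[0,0,0],0.65]
    - [[0,0,-10],[0,0,0],0.65]
    - [[0,0,-8],[0,0,0],0.65]
    - [[0,0,0],[0,0,0],0.65]
    - [[0,0,0],[0,0,0],0.65]

```text
clock: 11.6
eef_pos: [0.4526, 0.2655, 0.0111]
tool_rot: [0.137, 0.991, 0.0, 0.0]
ft_force: [0.2, -0.5, 0.5]
grip_width: 0.0556
grasp_force: 0.0
```

drive_tool:
  increments:
    - [[0,0.5,-1],[0,0,0],0.5]
    - [[0,0,0],[0,0,0],0.4]
    - [[0,0,0],[0,0,0],0.3]
    - [[0,0,0],[0,0,0],0.2]
    - [[0,0,0],[0,0,0],0]
    - [[0,0,0],[0,0,0],0]
    - [[0,0,0],[0,0,0],0]
    - [[0,0,0],[0,0,0],0]

```text
clock: 12.27
eef_pos: [0.453, 0.2669, 0.0111]
tool_rot: [0.136, 0.991, 0.001, 0.001]
ft_force: [-1.7, -0.8, 5.5]
grip_width: 0.0262
grasp_force: 58.7
```

drive_tool:
  increments:
    - [[0,0,4],[0,0,0],0]
    - [[0,0,10],[0,0,0],0]
    - [[0,0,20],[0,0,0],0]
    - [[0,0,25],[0,0,0],0]
    - [[0,0,25],[0,0,0],0]
    - [[0,0,20],[0,0,0],0]
    - [[0,0,6],[0,0,0],0]
    - [[0,0,0],[0,0,0],0]

```text
clock: 12.93
eef_pos: [0.4534, 0.2671, 0.122]
tool_rot: [0.136, 0.991, 0.001, 0.002]
ft_force: [0.1, 0.0, -2.6]
grip_width: 0.0264
grasp_force: 59.1
```

drive_tool:
  increments:
    - [[1,-12,0],[0,0,0],0]
    - [[2,-25,0],[0,0,0],0]
    - [[2,-25,0],[0,0,0],0]
    - [[2,-25,0],[0,0,0],0]
    - [[2,-25,0],[0,0,0],0]
    - [[2,-25,0],[0,0,0],0]
    - [[2,-25,0],[0,0,0],0]
    - [[2,-25,0],[0,0,0],0]

```text
clock: 13.6
eef_pos: [0.4652, 0.0772, 0.1177]
tool_rot: [0.137, 0.991, -0.001, -0.002]
ft_force: [0.5, 0.8, -1.3]
grip_width: 0.0267
grasp_force: 59.3
```

drive_tool:
  increments:
    - [[2,-25,0],[0,0,0],0]
    - [[2,-25,0],[0,0,0],0]
    - [[2,-25,0],[0,0,0],0]
    - [[0,-20,0],[0,0,0],0]
    - [[0,-10,0],[0,0,0],0]
    - [[0,0,-20],[0,0,0],0]
    - [[0,0,-25],[0,0,0],0]
    - [[0,0,-20],[0,0,0],0]

```text
clock: 14.27
eef_pos: [0.4717, -0.026, 0.0527]
tool_rot: [0.137, 0.991, 0.0, -0.001]
ft_force: [-0.8, 0.3, -1.8]
grip_width: 0.0267
grasp_force: 59.3
```

drive_tool:
  increments:
    - [[0,0,0],[0,0,0],0]
    - [[0,0,0],[0,0,0],0]
    - [[0,0,0],[0,0,0],0]

```text
clock: 14.52
eef_pos: [0.4732, -0.0255, 0.0551]
tool_rot: [0.136, 0.991, 0.0, -0.0]
ft_force: [0.4, 0.4, -1.2]
grip_width: 0.0266
grasp_force: 59.2
```

drive_tool:
  increments:
    - [[0,0,-12],[0,0,0],0]
    - [[0,0,-13],[0,0,0],0]
    - [[0,0,-7],[0,0,0],0]
    - [[0,0,-4],[0,0,0],0]
    - [[0,0,-2],[0,0,0],0]
    - [[0,0,0],[0,0,0],0]
    - [[0,0,0],[0,0,0],0]

```text
clock: 15.1
eef_pos: [0.4737, -0.0256, 0.0174]
tool_rot: [0.136, 0.991, 0.0, 0.0]
ft_force: [-0.3, 0.9, -0.6]
grip_width: 0.0264
grasp_force: 59.2
```

drive_tool:
  increments:
    - [[0,0,-1],[0,0,0],0]
    - [[0,0,0],[0,0,0],0]

```text
clock: 15.27
eef_pos: [0.4736, -0.0256, 0.0162]
tool_rot: [0.136, 0.991, 0.0, 0.0]
ft_force: [0.1, -0.4, -1.3]
grip_width: 0.0267
grasp_force: 59.2
```

drive_tool:
  increments:
    - [[0,0,-0.5],[0,0,0],0]
    - [[0,0,0],[0,0,0],0]

```text
clock: 15.43
eef_pos: [0.4733, -0.0256, 0.0154]
tool_rot: [0.136, 0.991, -0.0, 0.0]
ft_force: [-0.6, -0.2, -1.5]
grip_width: 0.0265
grasp_force: 59.2
```

drive_tool:
  increments:
    - [[0,0,-0.5],[0,0,0],0]
    - [[0,0,0],[0,0,0],0]

```text
clock: 15.6
eef_pos: [0.4733, -0.0257, 0.0151]
tool_rot: [0.137, 0.991, 0.0, 0.0]
ft_force: [-0.5, -0.4, 1.4]
grip_width: 0.0266
grasp_force: 59.6
```

drive_tool:
  increments:
    - [[0,0,-0.5],[0,0,0],0]
    - [[0,0,0],[0,0,0],0]

```text
clock: 15.77
eef_pos: [0.4734, -0.0257, 0.0151]
tool_rot: [0.136, 0.991, -0.0, 0.0]
ft_force: [-2.7, 0.7, 6.7]
grip_width: 0.0266
grasp_force: 60.1
```

drive_tool:
  increments:
    - [[0,0,0],[0,0,0],0.35]
    - [[0,0,0],[0,0,0],0.4]
    - [[0,0,0],[0,0,0],0.5]
    - [[0,0,0],[0,0,0],0.6]
    - [[0,0,0],[0,0,0],0.65]
    - [[0,0,0],[0,0,0],0.65]

```text
clock: 16.27
eef_pos: [0.4732, -0.0256, 0.0142]
tool_rot: [0.137, 0.991, -0.0, -0.0]
ft_force: [0.2, 0.6, 0.3]
grip_width: 0.0553
grasp_force: 0.0
```

drive_tool:
  increments:
    - [[0,0,10],[0,0,0],0.65]
    - [[0,0,20],[0,0,0],0.65]
    - [[0,0,25],[0,0,0],0.65]
    - [[0,0,25],[0,0,0],0.65]
    - [[0,0,25],[0,0,0],0.65]
    - [[0,0,0],[0,0,0],0.65]

```text
clock: 16.77
eef_pos: [0.4767, -0.0258, 0.1241]
tool_rot: [0.136, 0.991, 0.0, 0.005]
ft_force: [0.9, -0.8, 0.1]
grip_width: 0.0556
grasp_force: 0.0
```

drive_tool:
  increments:
    - [[24,3,0],[0,0,0],0.65]
    - [[24,4,0],[0,0,0],0.65]
    - [[24,4,0],[0,0,0],0.65]
    - [[24,3,0],[0,0,0],0.65]
    - [[24,3,0],[0,0,0],0.65]
    - [[22,3,0],[0,0,0],0.65]
    - [[0,0,0],[0,0,0],0.65]
    - [[0,0,0],[0,0,0],0.65]

```text
clock: 17.43
eef_pos: [0.6154, -0.0054, 0.1179]
tool_rot: [0.136, 0.991, -0.0, -0.001]
ft_force: [-0.2, 0.0, -1.1]
grip_width: 0.0555
grasp_force: 0.0
```

```bash
python3 - <<'E'
from fit import *
p=camera("scene");print(get_obs()["eef_pos"]);save(p,"s2.png",(100,140,500,300),2)
E
```

```text
[ 0.61438532 -0.00559185  0.11808669]
```

View pics/s2.png

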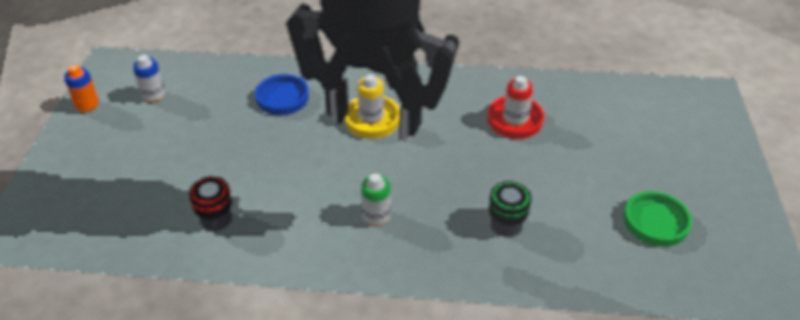

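Yellow stands upright in its cup (370,105), and green is at (376,200) with nothing close to it.

drive_tool:
  increments:
    - [[0.5,0,-20],[0,0,0],0.65]
    - [[0,0,-25],[0,0,0],0.65]
    - [[0,0,-25],[0,0,0],0.65]
    - [[0,0,-20],[0,0,0],0.65]
    - [[0,0,-10],[0,0,0],0.65]
    - [[0,0,-8],[0,0,0],0.65]
    - [[0,0,0],[0,0,0],0.65]
    - [[0,0,0],[0,0,0],0.65]

```text
clock: 18.15
eef_pos: [0.6158, -0.0057, 0.012]
tool_rot: [0.137, 0.991, 0.0, 0.0]
ft_force: [0.6, -0.5, 0.4]
grip_width: 0.0557
grasp_force: 0.0
```

drive_tool:
  increments:
    - [[0,0,0],[0,0,0],0.5]
    - [[0,0,0],[0,0,0],0.4]
    - [[0,0,0],[0,0,0],0.3]
    - [[0,0,0],[0,0,0],0.2]
    - [[0,0,0],[0,0,0],0]
    - [[0,0,0],[0,0,0],0]
    - [[0,0,0],[0,0,0],0]
    - [[0,0,0],[0,0,0],0]

```text
clock: 18.82
eef_pos: [0.6169, -0.0057, 0.013]
tool_rot: [0.136, 0.991, 0.0, 0.001]
ft_force: [-0.4, -0.5, 6.2]
grip_width: 0.0264
grasp_force: 58.6
```

drive_tool:
  increments:
    - [[0,0,4],[0,0,0],0]
    - [[0,0,10],[0,0,0],0]
    - [[0,0,20],[0,0,0],0]
    - [[0,0,25],[0,0,0],0]
    - [[0,0,25],[0,0,0],0]
    - [[0,0,20],[0,0,0],0]
    - [[0,0,6],[0,0,0],0]
    - [[0,0,0],[0,0,0],0]

```text
clock: 19.48
eef_pos: [0.6172, -0.0056, 0.1239]
tool_rot: [0.136, 0.991, 0.0, 0.002]
ft_force: [0.1, 0.2, -1.0]
grip_width: 0.0264
grasp_force: 59.1
```

drive_tool:
  increments:
    - [[-1,12,0],[0,0,0],0]
    - [[-2,25,0],[0,0,0],0]
    - [[-2,25,0],[0,0,0],0]
    - [[-2,25,0],[0,0,0],0]
    - [[-2,25,0],[0,0,0],0]
    - [[-2,25,0],[0,0,0],0]
    - [[-2,25,0],[0,0,0],0]
    - [[-2,25,0],[0,0,0],0]

```text
clock: 20.15
eef_pos: [0.5985, 0.1831, 0.1185]
tool_rot: [0.136, 0.991, -0.001, -0.002]
ft_force: [0.7, 0.1, -1.0]
grip_width: 0.026
grasp_force: 59.2
```

drive_tool:
  increments:
    - [[-2,25,0],[0,0,0],0]
    - [[-2,25,0],[0,0,0],0]
    - [[-1,20,0],[0,0,0],0]
    - [[0,12,0],[0,0,0],0]
    - [[0,0,-15],[0,0,0],0]
    - [[0,0,-25],[0,0,0],0]
    - [[0,0,-25],[0,0,0],0]
    - [[0,0,0],[0,0,0],0]

```text
clock: 20.82
eef_pos: [0.5905, 0.2615, 0.0488]
tool_rot: [0.136, 0.991, -0.004, -0.006]
ft_force: [-2.1, -0.7, -3.2]
grip_width: 0.0268
grasp_force: 59.2
```

drive_tool:
  increments:
    - [[0,0,0],[0,0,0],0]
    - [[0,0,0],[0,0,0],0]
    - [[0,0,0],[0,0,0],0]

```text
clock: 21.07
eef_pos: [0.5969, 0.2638, 0.058]
tool_rot: [0.137, 0.991, 0.001, 0.001]
ft_force: [-0.1, -0.0, -1.0]
grip_width: 0.0265
grasp_force: 59.2
```

drive_tool:
  increments:
    - [[0,-1,-12],[0,0,0],0]
    - [[0,0,-13],[0,0,0],0]
    - [[0,0,-7],[0,0,0],0]
    - [[0,0,-4],[0,0,0],0]
    - [[0,0,-2],[0,0,0],0]
    - [[0,0,0],[0,0,0],0]
    - [[0,0,0],[0,0,0],0]

```text
clock: 21.65
eef_pos: [0.5962, 0.2626, 0.0191]
tool_rot: [0.136, 0.991, 0.0, 0.001]
ft_force: [-0.3, -0.2, -1.2]
grip_width: 0.0266
grasp_force: 59.2
```

drive_tool:
  increments:
    - [[0,0,-1],[0,0,0],0]
    - [[0,0,0],[0,0,0],0]

```text
clock: 21.82
eef_pos: [0.5961, 0.2626, 0.0178]
tool_rot: [0.136, 0.991, 0.0, 0.0]
ft_force: [-0.2, 0.2, -1.5]
grip_width: 0.0263
grasp_force: 59.2
```

drive_tool:
  increments:
    - [[0,0,-0.7],[0,0,0],0]
    - [[0,0,0],[0,0,0],0]

```text
clock: 21.98
eef_pos: [0.596, 0.2625, 0.017]
tool_rot: [0.136, 0.991, 0.0, 0.0]
ft_force: [0.4, 0.0, -0.5]
grip_width: 0.0264
grasp_force: 59.4
```

drive_tool:
  increments:
    - [[0,0,-0.5],[0,0,0],0]
    - [[0,0,0],[0,0,0],0]
    - [[0,0,0],[0,0,0],0]

```text
clock: 22.23
eef_pos: [0.596, 0.2625, 0.017]
tool_rot: [0.136, 0.991, 0.0, 0.0]
ft_force: [-1.8, -1.6, 5.6]
grip_width: 0.0265
grasp_force: 59.6
```

drive_tool:
  increments:
    - [[0,0,0],[0,0,0],0.35]
    - [[0,0,0],[0,0,0],0.4]
    - [[0,0,0],[0,0,0],0.5]
    - [[0,0,0],[0,0,0],0.6]
    - [[0,0,0],[0,0,0],0.65]
    - [[0,0,0],[0,0,0],0.65]

```text
clock: 22.73
eef_pos: [0.5956, 0.2624, 0.0159]
tool_rot: [0.136, 0.991, -0.0, -0.0]
ft_force: [0.2, 0.4, 0.6]
grip_width: 0.0557
grasp_force: 0.0
```

drive_tool:
  increments:
    - [[0,0,10],[0,0,0],0.65]
    - [[0,0,20],[0,0,0],0.65]
    - [[0,0,25],[0,0,0],0.65]
    - [[0,0,25],[0,0,0],0.65]
    - [[0,0,25],[0,0,0],0.65]
    - [[0,0,0],[0,0,0],0.65]
    - [[0,0,0],[0,0,0],0.65]

```text
clock: 23.32
eef_pos: [0.5973, 0.2631, 0.1244]
tool_rot: [0.136, 0.991, 0.002, 0.002]
ft_force: [0.1, -0.2, -0.0]
grip_width: 0.0552
grasp_force: 0.0
```

drive_tool:
  increments:
    - [[-9,-35,0],[0,0,0],0.65]
    - [[-9,-35,0],[0,0,0],0.65]
    - [[-9,-35,0],[0,0,0],0.65]
    - [[-9,-35,0],[0,0,0],0.65]
    - [[-9,-35,0],[0,0,0],0.65]
    - [[-9,-35,0],[0,0,0],0.65]
    - [[-9,-35,0],[0,0,0],0.65]
    - [[-9,-35,0],[0,0,0],0.65]

```text
clock: 23.98
eef_pos: [0.522, -0.0191, 0.1202]
tool_rot: [0.136, 0.991, -0.0, -0.001]
ft_force: [1.6, 0.9, -0.3]
grip_width: 0.0554
grasp_force: 0.0
```

drive_tool:
  increments:
    - [[-9,-35,0],[0,0,0],0.65]
    - [[-9,-35,0],[0,0,0],0.65]
    - [[-9,-35,0],[0,0,0],0.65]
    - [[-9,-35,0],[0,0,0],0.65]
    - [[-9,-35,0],[0,0,0],0.65]
    - [[-9,-35,0],[0,0,0],0.65]
    - [[-9,-35,0],[0,0,0],0.65]
    - [[0,0,0],[0,0,0],0.65]

```text
clock: 24.65
eef_pos: [0.4584, -0.268, 0.1203]
tool_rot: [0.14, 0.99, -0.001, -0.001]
ft_force: [0.4, 0.9, -0.7]
grip_width: 0.0557
grasp_force: 0.0
```

drive_tool:
  increments:
    - [[-7,-20,0],[0,0,0],0.65]
    - [[0,0,0],[0,0,0],0.65]
    - [[0,0,0],[0,0,0],0.65]
    - [[0,0,0],[0,0,0],0.65]

```text
clock: 24.98
eef_pos: [0.4534, -0.2817, 0.1205]
tool_rot: [0.136, 0.991, 0.001, -0.001]
ft_force: [0.6, 1.2, -0.2]
grip_width: 0.0555
grasp_force: 0.0
```

```bash
python3 - <<'E'
from fit import *
p=camera("scene");print(get_obs()["eef_pos"]);save(p,"s3.png",(100,140,500,300),2)
E
```

```text
[ 0.45362086 -0.28148064  0.12064129]
```

View pics/s3.png

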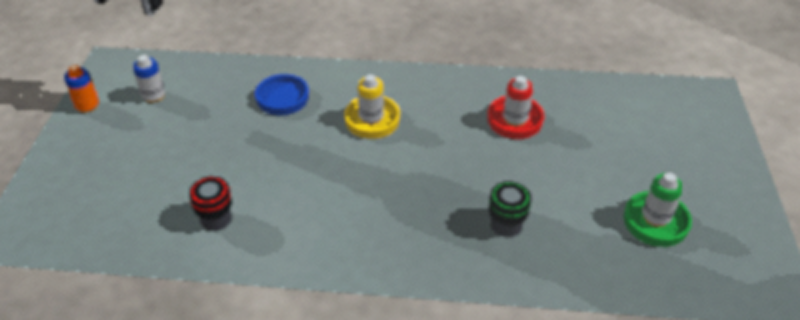

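Green is in its cup (663,200). The blue objective at (147,80) is untouched.

drive_tool:
  increments:
    - [[0.5,-1.5,-20],[0,0,0],0.65]
    - [[0,0,-25],[0,0,0],0.65]
    - [[0,0,-25],[0,0,0],0.65]
    - [[0,0,-20],[0,0,0],0.65]
    - [[0,0,-10],[0,0,0],0.65]
    - [[0,0,-9],[0,0,0],0.65]
    - [[0,0,0],[0,0,0],0.65]
    - [[0,0,0],[0,0,0],0.65]

```text
clock: 25.7
eef_pos: [0.4547, -0.2839, 0.0124]
tool_rot: [0.136, 0.991, -0.0, 0.0]
ft_force: [-0.1, 0.1, 0.1]
grip_width: 0.0555
grasp_force: 0.0
```

drive_tool:
  increments:
    - [[0,0,0],[0,0,0],0.5]
    - [[0,0,0],[0,0,0],0.4]
    - [[0,0,0],[0,0,0],0.3]
    - [[0,0,0],[0,0,0],0.2]
    - [[0,0,0],[0,0,0],0]
    - [[0,0,0],[0,0,0],0]
    - [[0,0,0],[0,0,0],0]
    - [[0,0,0],[0,0,0],0]

```text
clock: 26.37
eef_pos: [0.4552, -0.2847, 0.0136]
tool_rot: [0.136, 0.991, -0.0, 0.001]
ft_force: [-0.5, 1.6, 6.4]
grip_width: 0.0265
grasp_force: 58.7
```

drive_tool:
  increments:
    - [[0,0,4],[0,0,0],0]
    - [[0,0,10],[0,0,0],0]
    - [[0,0,20],[0,0,0],0]
    - [[0,0,25],[0,0,0],0]
    - [[0,0,25],[0,0,0],0]
    - [[0,0,20],[0,0,0],0]
    - [[0,0,6],[0,0,0],0]
    - [[0,0,0],[0,0,0],0]

```text
clock: 27.03
eef_pos: [0.4554, -0.285, 0.1244]
tool_rot: [0.137, 0.991, -0.001, 0.002]
ft_force: [0.7, 0.3, -1.3]
grip_width: 0.0265
grasp_force: 59.0
```

drive_tool:
  increments:
    - [[-1,12,0],[0,0,0],0]
    - [[-1,24,0],[0,0,0],0]
    - [[-2,25,0],[0,0,0],0]
    - [[-2,25,0],[0,0,0],0]
    - [[-1,25,0],[0,0,0],0]
    - [[-1,25,0],[0,0,0],0]
    - [[-1,16,0],[0,0,0],0]
    - [[0,0,0],[0,0,0],0]

```text
clock: 27.7
eef_pos: [0.4425, -0.1282, 0.12]
tool_rot: [0.134, 0.991, 0.001, -0.003]
ft_force: [-0.7, -0.1, -0.9]
grip_width: 0.0267
grasp_force: 59.2
```

drive_tool:
  increments:
    - [[0,0,-20],[0,0,0],0]
    - [[0,0,-25],[0,0,0],0]
    - [[0,0,-20],[0,0,0],0]
    - [[0,0,0],[0,0,0],0]
    - [[0,0,0],[0,0,0],0]
    - [[0,0,0],[0,0,0],0]
    - [[0,0,0],[0,0,0],0]

```text
clock: 28.28
eef_pos: [0.4461, -0.1325, 0.0581]
tool_rot: [0.137, 0.991, -0.0, 0.001]
ft_force: [0.3, 0.7, -0.6]
grip_width: 0.0265
grasp_force: 59.1
```

drive_tool:
  increments:
    - [[0,0,-12],[0,0,0],0]
    - [[0,0,-13],[0,0,0],0]
    - [[0,0,-7],[0,0,0],0]
    - [[0,0,-4],[0,0,0],0]
    - [[0,0,-2],[0,0,0],0]
    - [[0,0,0],[0,0,0],0]
    - [[0,0,0],[0,0,0],0]

```text
clock: 28.87
eef_pos: [0.4456, -0.1323, 0.0196]
tool_rot: [0.136, 0.991, -0.0, 0.0]
ft_force: [-0.1, -0.3, -1.4]
grip_width: 0.0264
grasp_force: 59.1
```

drive_tool:
  increments:
    - [[0,0,-1],[0,0,0],0]
    - [[0,0,0],[0,0,0],0]

```text
clock: 29.03
eef_pos: [0.4456, -0.1322, 0.0185]
tool_rot: [0.136, 0.991, -0.0, 0.0]
ft_force: [1.2, -0.3, -0.2]
grip_width: 0.0263
grasp_force: 59.1
```

drive_tool:
  increments:
    - [[0,0,-0.6],[0,0,0],0]
    - [[0,0,0],[0,0,0],0]

```text
clock: 29.2
eef_pos: [0.4453, -0.1322, 0.0176]
tool_rot: [0.136, 0.991, -0.0, 0.0]
ft_force: [0.5, 0.6, -0.8]
grip_width: 0.0267
grasp_force: 59.1
```

drive_tool:
  increments:
    - [[0,0,-0.5],[0,0,0],0]
    - [[0,0,0],[0,0,0],0]
    - [[0,0,0],[0,0,0],0]

```text
clock: 29.45
eef_pos: [0.4453, -0.1321, 0.0176]
tool_rot: [0.136, 0.991, -0.0, 0.0]
ft_force: [-3.0, 1.2, 5.4]
grip_width: 0.0258
grasp_force: 59.6
```

drive_tool:
  increments:
    - [[0,0,0],[0,0,0],0.35]
    - [[0,0,0],[0,0,0],0.4]
    - [[0,0,0],[0,0,0],0.5]
    - [[0,0,0],[0,0,0],0.6]
    - [[0,0,0],[0,0,0],0.65]
    - [[0,0,0],[0,0,0],0.65]

```text
clock: 29.95
eef_pos: [0.4452, -0.1321, 0.0169]
tool_rot: [0.136, 0.991, 0.0, -0.0]
ft_force: [-0.1, 0.0, -0.7]
grip_width: 0.0554
grasp_force: 0.0
```

drive_tool:
  increments:
    - [[0,0,10],[0,0,0],0.65]
    - [[0,0,20],[0,0,0],0.65]
    - [[0,0,25],[0,0,0],0.65]
    - [[0,0,25],[0,0,0],0.65]
    - [[0,0,25],[0,0,0],0.65]
    - [[-20,0,20],[0,0,0],0.65]
    - [[-20,0,20],[0,0,0],0.65]
    - [[0,0,0],[0,0,0],0.65]

```text
clock: 30.62
eef_pos: [0.4042, -0.1325, 0.1654]
tool_rot: [0.137, 0.991, -0.001, 0.002]
ft_force: [0.1, -0.1, -0.7]
grip_width: 0.0556
grasp_force: 0.0
```

drive_tool:
  increments:
    - [[-20,0,20],[0,0,0],0.65]
    - [[-20,0,20],[0,0,0],0.65]
    - [[0,0,0],[0,0,0],0.65]
    - [[0,0,0],[0,0,0],0.65]
    - [[0,0,0],[0,0,0],0.65]

```text
clock: 31.03
eef_pos: [0.3657, -0.1322, 0.2015]
tool_rot: [0.137, 0.991, 0.0, 0.0]
ft_force: [-0.3, 0.1, 0.3]
grip_width: 0.0556
grasp_force: 0.0
```

```bash
python3 - <<'E'
from fit import *
t=camera("top");p=camera("scene")
a=cv2.resize(p["image"][140:300,100:500],(800,320),interpolation=cv2.INTER_CUBIC);b=cv2.resize(t["image"][140:280,110:460],(700,280),interpolation=cv2.INTER_CUBIC)
b=np.hstack([b,np.zeros((280,100,3),np.uint8)]);cv2.imwrite("pics/s4.png",np.vstack([a,b])[...,::-1])
E
```

```text
(no output)
```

View pics/s4.png

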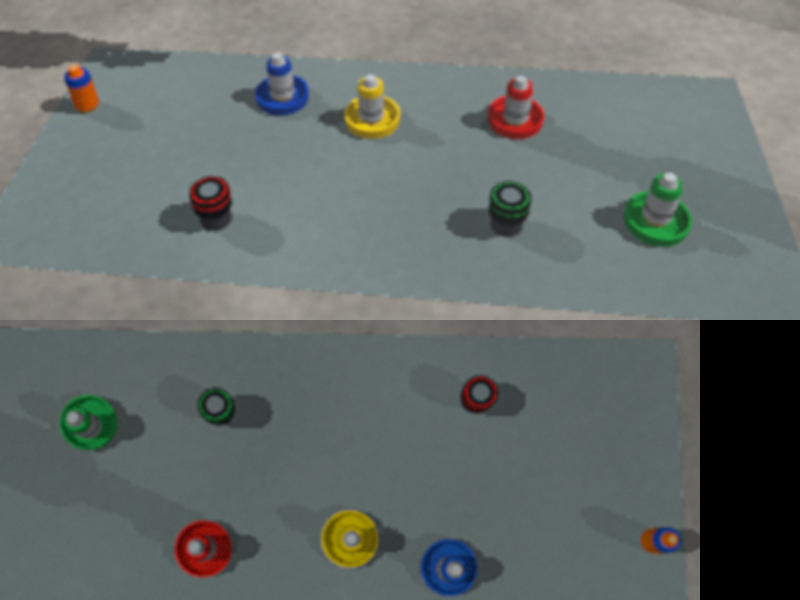

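All four objectives stand upright in their own cups: blue (280,85), yellow (370,105), red (517,105) and green (663,205). The eyepieces and the orange look-alike are where they were.

```bash
python3 -c "from workcell import job_done;print(job_done())"
```

```text
the job is handed in; nothing more can be done
None
```

I put all four silver objectives away upright in the cups of their own colours, without touching the eyepieces or the orange look-alike, and handed the job in at about 31 s of the 106 s allowed; it returned no verdict.

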